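Check the latching stop button in the cement lab

ROBOT

A 6-joint arm with a two-finger parallel gripper is mounted at the origin on the work surface. World frame = base frame: x ahead of the robot, y to its left, z up, the work surface at z = 0. Lengths are in m, angles in degrees, forces in N, time in s.
With the tool pointing down it reaches from about 0.4 to 0.825 m from the base axis. Payload 7 kg.
Tool frame: the origin (TCP) lies between the finger pads; the fingertips stand 22 mm ahead of it and the grasp point (between the pads) lies 3 mm ahead of it; z points along the fingers, y is the direction in which the jaws open and shut (so a half turn about z gives the same grasp; the last joint's range is limited). The gripper opens to 88 mm and grips with 3 to 60 N. Pads are 19 mm wide; open, the fingers measure 130 mm over their backs; the gripper's body (78 mm by 193 mm) begins 47 mm behind the grasp point.
Start: joints at [-59.639, 20.546, 0.682, 0, -70.136, -16.507], TCP at [0.162, -0.655, 0.249] pointing down, gripper open.
Joint ranges: [-176.03, 176.03], [-82.01, 121.73], [-58.28, 71.71], [-173.87, 95.51], [-174.79, -0.11], [-173.66, 173.66]. Speed limits (degrees/s): [136.94, 136.94, 172.46, 180, 180, 180].

INTERFACE

Orientations are given as [roll, pitch, yaw] about the fixed x, y, z axes, in that order (R = Rz(yaw) Ry(pitch) Rx(roll)).
In Python, from plant import telemetry, cams, r gives the robot as it stands.
- The arm moves only by the tool carry_out, never from a script. Its argument "commands" is one flat list of numbers, 5 for each row, row after row: the shift along the world's x, y, z as a fraction of full scale, then the turn about the world's z as a fraction of full scale, then the gripper's target within -1 to 1 (shut at 1, half-way at 0, fully open at -1). In form: [x, y, z, turn, claw, x, y, z, turn, claw, ...]. A call has 1 to 8 rows; each row shifts and turns the commanded pose from where the row before left it; what a row does not reach is not made up. Full scale, the value 1, is 0.04 m for a shift and 4 degrees for a turn. A row lasts 1/10 s, in which the tool goes at most 50 mm and 8.59 degrees, less where a joint would pass 70% of its speed; a pose out of reach is approached as far as the arm can. A call with a number of a shift or a turn outside -1 to 1 is refused whole. A call with a gripper value outside its range is refused whole. The fingers move at their own pace and stop on an object; "grip_force" is the grip in N (left out, the last holds). Time passes only in rows, so rows that do not move let the fingers close. It gives the time, the measured TCP pose, the force and the opening at its end, in the units of the state.
- telemetry.get_state(): the state, without advancing time (a new reading comes with each control period).
- cams.capture(name): name is "side" or "top"; returns a dict with "frame" (400x640x3 uint8, red, green, blue), "camera_matrix" (3x3 intrinsics, pixels), "camera_from_world" (4x4, takes a point from world to camera coordinates). Camera axes: x right, y down, z forward; pixel columns grow to the right and rows downward; lengths in m; the calibration is good to about 2 mm. A picture is of the moment at which its call begins. There is no depth.
- r.close_job(): hands the job in, once; it reports no verdict.
The state is a dict: "time_s": time; "joints": joint angles; "qd": joint speeds; "joint_torque": joint torques, N m; "tcp_pos": TCP position; "eef_rot": TCP orientation; "contact_force": force on the tool from outside, world axes, zero at the start; "moment": the same for the moment, N m; "gripper_width": finger opening in m.
Only numpy, scipy, OpenCV 4.12 (cv2) and the standard library are available. Lean on these libraries where they do the work, as an engineer would, in place of code of your own. Each camera call takes 0.05 s, during which the arm holds its last target. There are 200 camera calls.

TASK

Do the daily check of the stop station, the box whose mushroom button has three ears: with the fingertips press the button fully in until it latches, then, while it is latched in, push its ears round clockwise (seen from above) until the latch lets go and the button springs back out. Only touch and push: lift nothing, leave both boxes standing where they are, do not press the plain round start button on the other box, and leave the sieve, the prism and the jar alone.

Things in the scene. Friction and masses are not known exactly. Their poses are not given: they have to be found in the camera images.
- stop_box: the stop station: a loose grey box 110 x 110 x 70 mm of 2 kg on rubber feet, standing on the bench. Origin at the centre of its underside, z up. The mushroom button sits in the middle of its top. Pushed sideways with more than about 10 N it slides
- stop_top (a point): centre of the top of the black mushroom head, on the button's vertical axis, 111 mm above the bench when the button is out; moves and turns with the head. The head is a round dome 48 mm across, its flat middle 24 mm across, with three ears standing out around it. This point's own x axis points along one ear, z up
- stop_ear (a point): middle of the outer end of one of the three ears, 46 mm from the axis, 15 mm below the top of the head. The ears are straight bars 120 degrees apart, like a star knob, 14 mm wide and 16 mm high. Between and under them it is open down to the box top: 18 mm free under the ears when out, 6 mm when fully in
- stop_press (a joint): how far the button is pushed in, m: 0 out, 0.012 at the hard stop; it snaps over its latch at about 0.0095 and then stays in there by itself. Pressing takes up to about 9 N, most of it half-way in. Sprung outward with about 6 N when latched
- stop_twist (a joint): turn of the head, rad: 0 at rest, grows clockwise seen from above, hard stop at 1.0. Sprung back to 0 (about 0.01 to 0.04 N m, 1 N at the ears). The latched button lets go at about 0.6 rad and springs out by about 9 mm; at rest it reads 0 again
- start_box: the start station: a box of the same size and make as the stop station, with a plain round push button 38 mm across standing 18 mm high in the middle of its top (no ears), to be left alone. Origin at the centre of its underside
- start_press (a joint): how far the start button is pushed in, m: 0 out, 0.008 fully in; must not be pressed
- sieve: loose open steel test sieve, 100 mm across, 50 mm high; origin at the centre of its underside
- prism: loose concrete test prism lying down, 40 x 160 (its own y) x 40 mm high; origin at the centre of its underside
- jar: loose closed glass jar, 60 mm across, 85 mm high; origin at the centre of its underside
Not all that is in view belongs to the job. Leave any turquoise look-alike of the stop_box alone.

How it is judged:
By the outcome, as a careful person would: the job done as asked, in the order asked, and still so for the second after the job is handed in, with the robot touching nothing.
It also fails if it takes over 48 s, if anything falls off the work surface, if the arm or the gripper's body presses on something with over 40 N, if the wrist force passes 120 N, or if a joint passes its speed limit or range.

## Working session

There is one attempt and no reset: what is moved stays moved. The work goes in short steps, Python scripts to look and compute and a tool call to move; the robot and the scene stay as the last step left them, time stands still between calls to the robot, and variables do not carry over. Pictures are saved under pics/ and viewed, about 8 in all and at most 12, crops included, and the job is handed in when it is done.

Besides the shell and the picture viewer there is one more tool, called after ">>>" by a JSON object that holds its "fn" and its "kwargs", one argument or row to a line. carry_out: Moves the arm, as the interface text tells. Shift numbers are shares of 0.04 m and turn numbers shares of 4 degrees, none past 1 either way. Its arguments: {"type":"object","properties":{"commands":{"type":"array"},"grip_force":{"type":"number"}},"required":["commands"]}

```bash
mkdir -p pics
cat > h.py <<'E'
import numpy as np,cv2
from plant import telemetry,cams,r
def cap(n,fn=None):
    c=cams.capture(n)
    if fn: cv2.imwrite('pics/'+fn,c['frame'][:,:,::-1])
    return c
def ray(c,u,v,z):
    T=c['camera_from_world'];R=T[:3,:3];o=-R.T@T[:3,3]
    d=R.T@np.linalg.inv(c['camera_matrix'])@np.array([u,v,1.]);return o+d*(z-o[2])/d[2]
def proj(c,p):
    q=c['camera_from_world']@np.append(p,1);q=c['camera_matrix']@q[:3];return q[:2]/q[2]
E
python3 - <<'E'
from h import *
import pickle
t=cap('top','t0.png');s=cap('side','s0.png')
pickle.dump((t,s),open('c0.pkl','wb'))
for c in(t,s):
  T=c['camera_from_world'];print(-T[:3,:3].T@T[:3,3])
print(telemetry.get_state())
E
```

```text
[0.4739727  0.08661206 1.26309109]
[0.12671749 0.5285547  0.5122624 ]
{'time_s': 0.1, 'joints': array([-5.96397803e+01,  2.05863192e+01,  6.38899125e-01, -1.90628754e-02,
       -7.01364560e+01, -1.65064818e+01]), 'qd': array([ 0.0260705 , -0.13880036,  0.06760379, -0.02276806,  0.06007738,
       -0.03206782]), 'joint_torque': array([-6.90036304e-04, -5.84159982e+01,  2.93753707e+01,  7.01567486e+00,
        1.02240464e-02, -6.05312903e-05]), 'tcp_pos': array([ 0.16150244, -0.65496746,  0.24772267]), 'eef_rot': array([ 1.79914488e+02, -6.65075165e-03, -1.66152747e+02]), 'contact_force': array([ 0.47440973,  0.04525574, -0.34275221]), 'moment': array([ 0.00297374, -0.00482208,  0.01544832]), 'gripper_width': 0.08757575025575653}
```

View pics/t0.png

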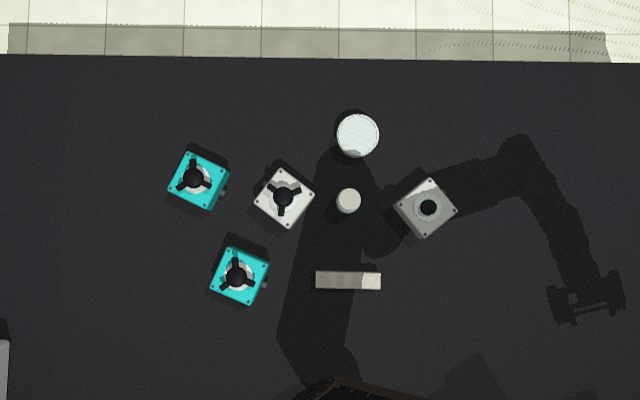

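View pics/s0.png

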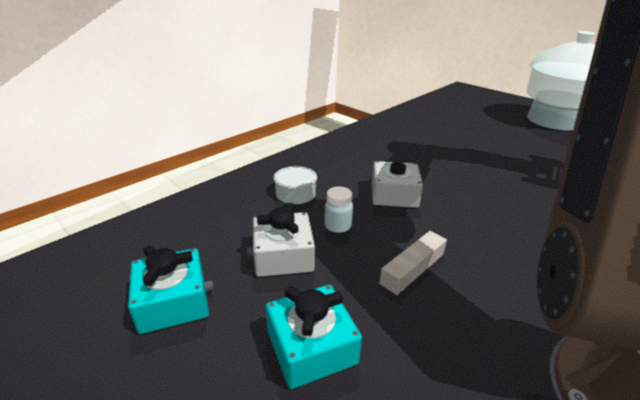

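The top view shows the candidates: a grey box with three ears at (284,197), turquoise look-alikes at (198,180) and (239,276), and the start box with a plain button at (428,208). I choose the grey eared box at (284,197). The side view agrees, with that box at (283,240).

```bash
cat > m.py <<'E'
from h import *
def measure(t,zt=0.111,box=(240,155,330,240)):
    x0,y0,x1,y1=box;im=t['frame'][y0:y1,x0:x1].astype(int)
    br=im.max(2)
    # box = bright region, filled hull
    m=(br>95).astype(np.uint8);cs,_=cv2.findContours(m,0,2)
    k=max(cs,key=cv2.contourArea);h=cv2.convexHull(k)
    rc=cv2.minAreaRect(h);c=np.array(rc[0])+[x0,y0]
    bc=cv2.boxPoints(rc)+[x0,y0];print('box top',ray(t,*c,0.07),'corners',[ray(t,*p,.07)[:2].round(4) for p in bc])
    hm=np.zeros_like(m);cv2.drawContours(hm,[h],-1,1,-1);hm=cv2.erode(hm,np.ones((3,3)))
    d=((br<50)&(hm>0)).astype(np.uint8);n,l,st,ce=cv2.connectedComponentsWithStats(d)
    i=1+np.argmax(st[1:,4]);d=(l==i)
    ys,xs=np.nonzero(d);P=np.array([ray(t,x+x0,y+y0,zt-.012)[:2] for x,y in zip(xs,ys)])
    return P,bc,d
E
python3 - <<'E'
from m import *
import pickle
t,s=pickle.load(open('c0.pkl','rb'))
P,bc,d=measure(t)
c=P.mean(0);print('head',c,len(P))
# 3-fold symmetric star centre & phase
q=P-c;rr=np.hypot(*q.T);a=np.arctan2(q[:,1],q[:,0])
f=rr>.030;ph=np.angle(np.exp(3j*a[f]).mean())/3;print('ear phase deg',np.degrees(ph)+np.array([0,120,240]),rr.max(), abs(np.exp(3j*a[f]).mean()))
for e in (0,120,240): 
    th=ph+np.radians(e);g=f&(np.cos(a-th)>.8);print(e,g.sum(),np.degrees(np.arctan2(*(q[g].mean(0)[::-1]))),rr[g].max())
im=cv2.resize(t['frame'][150:250,230:350],None,fx=5,fy=5,interpolation=2)
im2=cv2.resize(s['frame'][195:285,240:330],None,fx=5,fy=5,interpolation=2)
for p in [c]+[c+.046*np.array([np.cos(ph+k*2.0944),np.sin(ph+k*2.0944)]) for k in range(3)]:
    u=proj(t,[*p,.1]);cv2.circle(im,tuple(int(v) for v in (u-[230,150])*5),4,(255,0,0),-1)
    u=proj(s,[*p,.1]);cv2.circle(im2,tuple(int(v) for v in (u-[240,195])*5),4,(255,0,0),-1)
im2=im2[:,:];o=np.zeros((500,800,3),np.uint8);o[:500,:450]=im[:, :450];o[:450,450:]=im2[:,:350]
cv2.imwrite('pics/z0.png',o[:,:,::-1])
E
```

```text
box top [0.57114172 0.1630496  0.07      ] corners [array([0.5605, 0.2404]), array([0.6491, 0.1753]), array([0.5818, 0.0855]), array([0.4939, 0.1509])]
head [0.57286627 0.16486208] 427
ear phase deg [ 52.88067765 172.88067765 292.88067765] 0.04482725646632867 0.9610389939277765
0 31 53.092778824572214 0.04439830095762208
120 34 172.78256752375287 0.04482725646632867
240 32 -67.12619600146509 0.044398766264015066
```

View pics/z0.png

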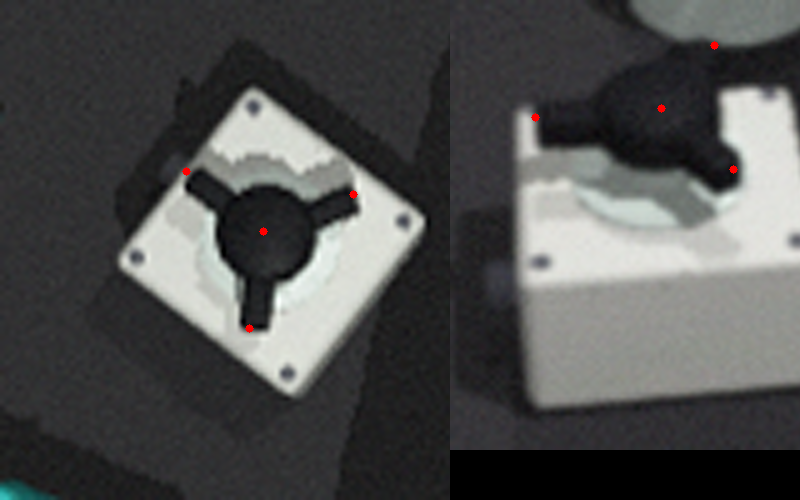

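The crop confirms the choice: three ears at about 53°, 173° and −67° around (0.572, 0.164). Ear radius measures about 45 mm against 46 given, and the side view agrees. I'll go there with the jaws shut, turning on the way so that the fingers end up radial for pushing the −67° ear.

>>> {"fn": "carry_out", "kwargs": {
  "commands": [0.75, 0.8, 0, 1, 1, 0.75, 0.8, 0, 1, 1, 0.75, 0.8, 0, 1, 1, 0.75, 0.8, 0, 1, 1, 0.75, 0.8, 0, 1, 1, 0.75, 0.8, 0, 1, 1, 0.75, 0.8, 0, 1, 1, 0.75, 0.8, 0, 1, 1],
  "grip_force": 20
}}

```text
time_s: 0.9
tcp_pos: [0.4024, -0.3977, 0.2484]
eef_rot: [180.0, 0.0, -134.0]
contact_force: [1.1, -0.3, -0.1]
gripper_width: 0.0297
```

>>> {"fn": "carry_out", "kwargs": {
  "commands": [0.5, 0.95, 0, 1, 1, 0.5, 0.95, 0, 1, 1, 0.5, 0.95, 0, 1, 1, 0.5, 0.95, 0, 1, 1, 0.5, 0.95, 0, 1, 1, 0.5, 0.95, 0, 1, 1, 0.5, 0.95, 0, 1, 1, 0.5, 0.95, 0, 1, 1]
}}

```text
time_s: 1.7
tcp_pos: [0.5619, -0.0936, 0.2484]
eef_rot: [180.0, 0.0, -102.0]
contact_force: [0.9, 0.3, -0.8]
gripper_width: 0.0004
```

>>> {"fn": "carry_out", "kwargs": {
  "commands": [0, 0.95, 0, 1, 1, 0, 0.95, 0, 0, 1, 0, 0.95, 0, 0, 1, 0, 0.95, 0, 0, 1, 0, 0.95, 0, 0, 1, 0, 0.5, 0, 0, 1, 0, 0, 0, 0, 1, 0, 0, 0, 0, 1]
}}

```text
time_s: 2.5
tcp_pos: [0.5613, 0.1149, 0.2481]
eef_rot: [180.0, -0.0, -98.1]
contact_force: [0.4, -0.3, -0.4]
gripper_width: 0.0004
```

>>> {"fn": "carry_out", "kwargs": {
  "commands": [0.27, 0.6, 0, 0, 1, 0, 0.62, 0, 0, 1, 0, 0, -1, 0, 1, 0, 0, -1, 0, 1, 0, 0, -0.2, 0, 1, 0, 0, 0, 0, 1, 0, 0, 0, 0, 1]
}}

```text
time_s: 3.2
tcp_pos: [0.5736, 0.1632, 0.1624]
eef_rot: [-179.9, 0.0, -98.2]
contact_force: [0.1, 0.3, 1.3]
gripper_width: 0.0003
```

Run:
```python
from h import *
t=cap('top');s=cap('side')
print(telemetry.get_state()['tcp_pos'],telemetry.get_state()['contact_force'])
a=cv2.resize(t['frame'][140:260,220:340],(400,400));b=cv2.resize(s['frame'][140:290,200:350],(400,400))
cv2.imwrite('pics/z1.png',np.hstack([a,b])[:,:,::-1])
```

```text
[0.57362912 0.16365947 0.16276998] [-0.4265013   0.04237146  0.0317736 ]
```

View pics/z1.png

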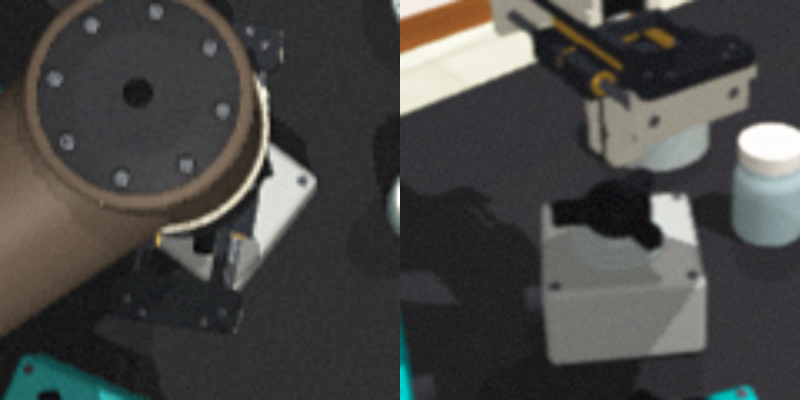

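The picture shows the shut fingers over the mushroom head (side view, crop (625,150) above (625,200)), with a gap. Pressing now, in small steps.

>>> {"fn": "carry_out", "kwargs": {
  "commands": [0, 0, -0.4, 0, 1, 0, 0, -0.25, 0, 1, 0, 0, -0.1, 0, 1, 0, 0, -0.1, 0, 1, 0, 0, -0.05, 0, 1, 0, 0, 0, 0, 1]
}}

```text
time_s: 3.9
tcp_pos: [0.5726, 0.1635, 0.1254]
eef_rot: [-180.0, 0.0, -98.1]
contact_force: [-2.2, -0.8, 3.3]
gripper_width: 0.0002
```

>>> {"fn": "carry_out", "kwargs": {
  "commands": [0, 0, -0.05, 0, 1, 0, 0, -0.05, 0, 1, 0, 0, 0, 0, 1]
}}

```text
time_s: 4.2
tcp_pos: [0.5727, 0.1635, 0.1215]
eef_rot: [-180.0, 0.0, -98.1]
contact_force: [-3.0, -0.4, 6.5]
gripper_width: 0.0
```

>>> {"fn": "carry_out", "kwargs": {
  "commands": [0, 0, -0.05, 0, 1, 0, 0, -0.05, 0, 1, 0, 0, 0, 0, 1]
}}

```text
time_s: 4.5
tcp_pos: [0.5733, 0.1636, 0.1209]
eef_rot: [-179.8, 0.0, -98.1]
contact_force: [-11.1, -1.6, 31.3]
gripper_width: 0.0008
```

Hard stop reached: 31 N at z 0.121, which is the full 12 mm. Now I'll lift, move aside into the gap and check the latch.

>>> {"fn": "carry_out", "kwargs": {
  "commands": [0, 0, 0.2, 0, 1, 0, 0, 0.6, 0, 1, 0.6, -0.08, 0, 0, 1, 0.6, -0.08, 0, 0, 1, 0, 0, 0, 0, 1, 0, 0, 0, 0, 1]
}}

```text
time_s: 5.1
tcp_pos: [0.6204, 0.1568, 0.1482]
eef_rot: [180.0, -0.0, -98.2]
contact_force: [0.1, -0.1, -0.2]
gripper_width: 0.0004
```

Run:
```python
from h import *
t=cap('top');s=cap('side')
print(telemetry.get_state()['tcp_pos'],telemetry.get_state()['contact_force'])
a=cv2.resize(t['frame'][140:260,220:340],(400,400));b=cv2.resize(s['frame'][160:290,220:350],(400,400))
cv2.imwrite('pics/z2.png',np.hstack([a,b])[:,:,::-1])
```

```text
[0.61979811 0.15694311 0.14834856] [ 0.34990615 -0.51997613  0.01073575]
```

View pics/z2.png

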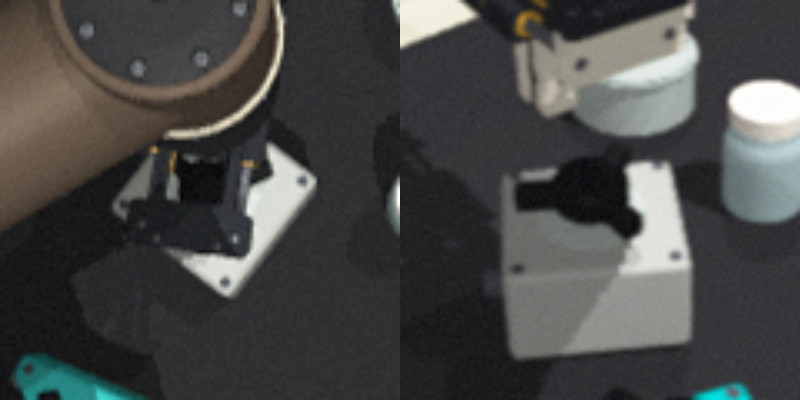

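In the side crop the head sits visibly lower, with its ears close to the box top around (595,190), so it is latched. The fingers are behind it over the gap. Next I descend and start the arc.

>>> {"fn": "carry_out", "kwargs": {
  "commands": [0.03, 0, -0.4, 0, 1, 0, 0, -0.4, 0, 1, 0, 0, -0.25, 0, 1, 0, 0, -0.1, 0, 1, 0, 0, 0, 0, 1, 0, 0, 0, 0, 1]
}}

```text
time_s: 5.8
tcp_pos: [0.6219, 0.1573, 0.1032]
eef_rot: [-180.0, 0.0, -98.1]
contact_force: [0.5, 0.1, -0.7]
gripper_width: 0.0004
```

>>> {"fn": "carry_out", "kwargs": {
  "commands": [-0.015, -0.085, 0, -1, 1, -0.021, -0.084, 0, -1, 1, -0.027, -0.082, 0, -1, 1, -0.032, -0.08, 0, -1, 1, -0.038, -0.078, 0, -1, 1, -0.043, -0.075, 0, -1, 1, -0.048, -0.072, 0, -1, 1]
}}

```text
time_s: 6.5
tcp_pos: [0.6131, 0.135, 0.1036]
eef_rot: [-180.0, 0.1, -126.3]
contact_force: [0.4, 0.9, -0.4]
gripper_width: 0.0006
```

>>> {"fn": "carry_out", "kwargs": {
  "commands": [-0.053, -0.068, 0, -1, 1, -0.058, -0.064, 0, -1, 1, -0.062, -0.06, 0, -1, 1, -0.066, -0.056, 0, -1, 1]
}}

```text
time_s: 6.9
tcp_pos: [0.6041, 0.1255, 0.1038]
eef_rot: [-180.0, 0.2, -142.3]
contact_force: [1.0, 1.6, -0.3]
gripper_width: 0.0006
```

>>> {"fn": "carry_out", "kwargs": {
  "commands": [-0.07, -0.051, 0, -1, 1, -0.073, -0.046, 0, -1, 1, -0.076, -0.041, 0, -1, 1, -0.079, -0.035, 0, -1, 1]
}}

```text
time_s: 7.3
tcp_pos: [0.5923, 0.1186, 0.1039]
eef_rot: [180.0, 0.2, -158.3]
contact_force: [2.2, 1.5, -0.6]
gripper_width: 0.0006
```

>>> {"fn": "carry_out", "kwargs": {
  "commands": [-0.081, -0.03, 0, -1, 1, -0.083, -0.024, 0, -1, 1, -0.085, -0.018, 0, -1, 1, 0, 0, 0, 0, 1]
}}

```text
time_s: 7.7
tcp_pos: [0.5817, 0.1154, 0.1037]
eef_rot: [180.0, 0.1, -170.2]
contact_force: [1.5, 0.5, 0.3]
gripper_width: 0.0003
```

Run:
```python
from h import *
t=cap('top');s=cap('side')
print(telemetry.get_state()['tcp_pos'],telemetry.get_state()['contact_force'])
a=cv2.resize(t['frame'][140:260,220:340],(400,400));b=cv2.resize(s['frame'][160:290,220:350],(400,400))
cv2.imwrite('pics/z3.png',np.hstack([a,b])[:,:,::-1])
```

```text
[0.58192609 0.1153945  0.1034556 ] [ 0.06662808 -0.54465755 -1.00538454]
```

View pics/z3.png

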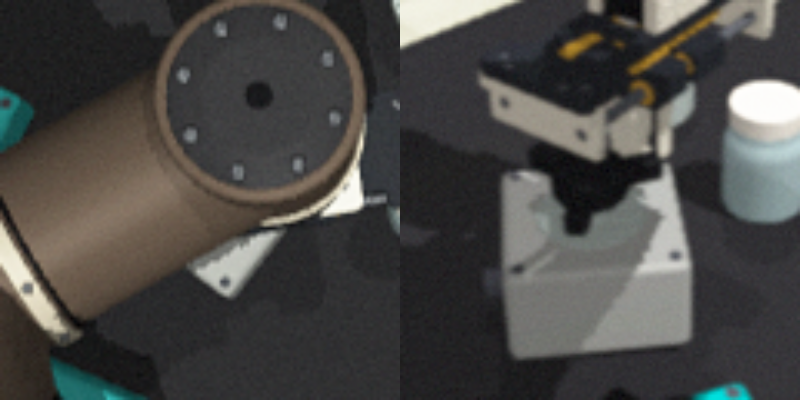

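The side crop shows the head turned clockwise, with an ear now facing the camera at (575,220). It looks raised. I'll push 4° more to be sure, then back off along the same arc so that the ears return gently.

>>> {"fn": "carry_out", "kwargs": {
  "commands": [-0.086, -0.012, 0, -1, 1, 0, 0, 0, 0, 1, 0.086, 0.012, 0, 1, 1, 0.085, 0.018, 0, 1, 1, 0.083, 0.024, 0, 1, 1, 0.081, 0.03, 0, 1, 1, 0.079, 0.035, 0, 1, 1, 0.076, 0.041, 0, 1, 1]
}}

```text
time_s: 8.6
tcp_pos: [0.5977, 0.121, 0.1026]
eef_rot: [-180.0, -0.0, -149.8]
contact_force: [0.1, -0.9, 0.3]
gripper_width: 0.0005
```

>>> {"fn": "carry_out", "kwargs": {
  "commands": [0.073, 0.046, 0, 1, 1, 0.07, 0.051, 0, 1, 1, 0.066, 0.056, 0, 1, 1, 0.062, 0.06, 0, 1, 1, 0.058, 0.064, 0, 1, 1, 0.053, 0.068, 0, 1, 1, 0.048, 0.072, 0, 1, 1, 0.043, 0.075, 0, 1, 1]
}}

```text
time_s: 9.4
tcp_pos: [0.6163, 0.1407, 0.1024]
eef_rot: [180.0, -0.0, -117.8]
contact_force: [0.1, -0.1, 1.2]
gripper_width: 0.0003
```

>>> {"fn": "carry_out", "kwargs": {
  "commands": [0.038, 0.078, 0, 1, 1, 0.032, 0.08, 0, 1, 1, 0.027, 0.082, 0, 1, 1, 0.021, 0.084, 0, 1, 1, 0, 0, 0, 0, 1, 0, 0, 0.5, 0, 1, 0, 0, 1, 0, 1, 0, 0, 1, 0, 1]
}}

```text
time_s: 10.2
tcp_pos: [0.6204, 0.1532, 0.2029]
eef_rot: [179.9, -0.1, -102.2]
contact_force: [0.7, 0.8, 0.8]
gripper_width: 0.0004
```

>>> {"fn": "carry_out", "kwargs": {
  "commands": [0, -1, 0.5, 0, 1, 0, -1, 0.3, 0, 1, 0, -1, 0, 0, 1, 0, -1, 0, 0, 1, 0, -1, 0, 0, 1, 0, -1, 0, 0, 1, 0, -1, 0, 0, 1, 0, 0, 0, 0, 1]
}}

```text
time_s: 11.0
tcp_pos: [0.6202, -0.1306, 0.2343]
eef_rot: [179.9, -0.0, -102.4]
contact_force: [-0.4, -0.0, 0.0]
gripper_width: 0.0004
```

Run:
```python
from m import *
t=cap('top');s=cap('side')
print(telemetry.get_state()['tcp_pos'],telemetry.get_state()['contact_force'])
P,bc,d=measure(t);c=P.mean(0);q=P-c;rr=np.hypot(*q.T);a=np.arctan2(q[:,1],q[:,0]);f=rr>.03
print(c,len(P),np.degrees(np.angle(np.exp(3j*a[f]).mean())/3))
import pickle;t0,s0=pickle.load(open('c0.pkl','rb'))
g=lambda x:cv2.resize(x['frame'][195:285,240:330],(400,400))
cv2.imwrite('pics/z4.png',np.hstack([g(s0),g(s)])[:,:,::-1]);cv2.imwrite('pics/t4.png',t['frame'][:,:,::-1])
```

```text
[ 0.62058263 -0.12757165  0.23427789] [ 0.01812395  0.15872783 -0.32896142]
box top [0.57076373 0.16256966 0.07      ] corners [array([0.5619, 0.2388]), array([0.6474, 0.175 ]), array([0.5797, 0.0861]), array([0.4949, 0.1503])]
[0.57212943 0.16464785] 463 53.09481842443201
```

View pics/z4.png

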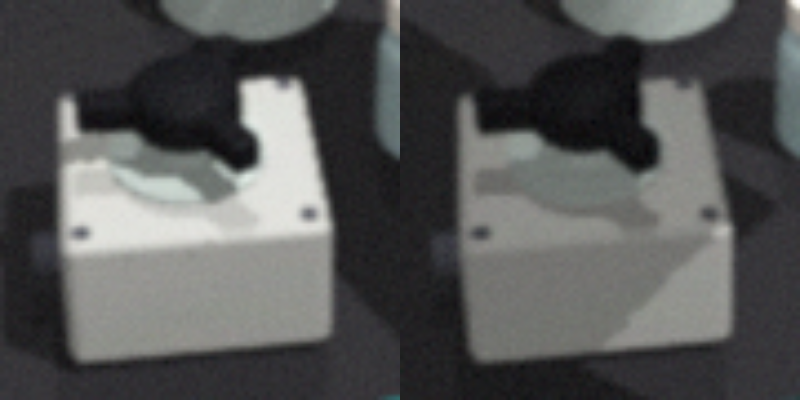

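View pics/t4.png

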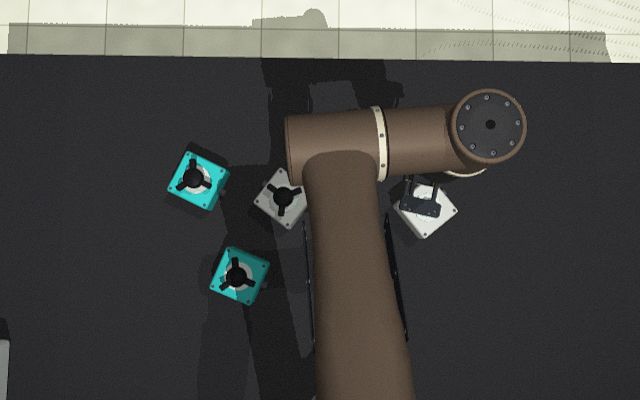

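The before and after side crops match: the head is at the same height, the ears are at the same angle, and the box has not moved. The top view shows the arm clear of everything.

```bash
python3 -c "
from plant import r;print(r.close_job())"
```

```text
the job is handed in; nothing more can be done
None
```

The stop station check is done and handed in. I pressed the three-eared button on the grey box to its hard stop, where it latched. I then pushed one ear about 45° clockwise, and the latch let go and the button sprang out.

- **Press:** the hard stop came at the expected 12 mm of travel, with 31 N on the wrist. A picture before the twist showed the head sitting low with nothing touching it.
- **Sideways force:** that press also put about 11 N sideways on the tool, slightly over the 10 N at which the box is said to slide.
- **Release:** afterwards the side view of the head matched the starting picture. The ears measured 53.1°, against 52.9° at the start.
- **Box position:** the box moved less than 1 mm between my two measurements, which is within measuring error.
- **Other objects:** I moved over or around them and felt no unexpected force. In the last top picture the arm hid the sieve, jar and prism, so I did not re-check them there.
- **Time and clearance:** the job took about 11 s, and the arm ended well clear of everything.

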